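Test the jar mill's latching stop button and re-arm it

ROBOT

A 7-joint arm with a two-finger parallel gripper is mounted at the origin on the work surface; the furniture and walls round the work are solid. World frame = base frame: x ahead of the robot, y to its left, z up, the work surface at z = 0. Lengths are in m, angles in degrees, forces in N, time in s.
With the tool pointing down it reaches from about 0.4 to 0.75 m from the base axis. Payload 19.5 kg.
Tool frame: the origin (TCP) lies between the finger pads; the fingertips stand 25 mm ahead of it and the grasp point (between the pads) lies 6 mm ahead of it (arm.tcp_to_tips is the distance from the TCP to the fingertips, in m); z points along the fingers, y is the direction in which the jaws open and shut (so a half turn about z gives the same grasp; the last joint's range is limited). The gripper opens to 85 mm and grips with 20 to 120 N. Pads are 22 mm wide; open, the fingers measure 114 mm over their backs; the gripper's body (76 mm by 85 mm) begins 54 mm behind the grasp point. The pads swing forward as they close: fully open they stand 13 mm farther back than shut.
Start: joints at [-76.301, 40.479, -1.581, 85.061, 1.261, 54.483, -4.326], TCP at [0.159, 0.552, 0.256] pointing down, gripper open.
Joint ranges: [-155.06, 155.06], [-18.47, 123.98], [-90, 86.84], [0, 140.48], [-83.41, 263.41], [0, 116], [-161.91, 161.91]. Speed limits (degrees/s): [108.29, 108.29, 147.25, 147.25, 172.46, 172.46, 172.46].

INTERFACE

Orientations are given as a 3x3 rotation matrix whose columns are the frame's x, y, z axes.
In Python, from rig import arm gives the robot as it stands.
- The arm moves only by the shell command python3 -m creep 'ROWS'. ROWS is text: rows parted by semicolons, each of 7 numbers parted by spaces: the shift along the tool's x, y, z in cm, then the turn, a rotation vector about the tool's x, y, z in rad, then the finger opening in cm, from 0 to 8.54. In form: tx ty tz ax ay az hand; .... A call has 1 to 5 rows; each row shifts and turns the pose as measured when the row begins, along the tool's axes as they then stand; what a row does not reach is not made up. A row lasts 1/12 s, in which the tool goes at most 41.7 mm and 7.16 degrees, less where a joint would pass 70% of its speed; a pose out of reach is approached as far as the arm can. A call with a gripper value outside its range is refused whole. The fingers move at their own pace and stop on an object; the grip force is fixed at half the most. Time passes only in rows, so rows that do not move let the fingers close. It gives the time, the measured TCP pose, the force and the opening at its end, in the units of the state.
- arm.observe(): the state, without advancing time (a new reading comes with each control period).
- arm.read_camera(name): name is "scene" or "top"; returns the picture (384x512x3 uint8, red, green, blue); there is no depth.
- arm.camera_params(name): a dict with "camera_matrix" (3x3 intrinsics, pixels), "R" (3x3) and "t" (3): a world point X has camera coordinates R X + t. Camera axes: x right, y down, z forward; pixel columns grow to the right and rows downward; lengths in m; the calibration is good to about 2 mm. A picture is of the moment at which its call begins. camera_params takes no time and is no camera call.
- arm.close_job(): hands the job in, once; it reports no verdict.
The state is a dict: "time_s": time; "joints": joint angles; "joint_vel": joint speeds; "effort": joint torques, N m; "ee_pos": TCP position; "orientation": TCP orientation; "contact_force": force on the tool from outside, world axes, zero at the start; "wrist_torque": the same for the moment, N m; "gripper_width": opening from 0.0 (shut) to 1.0 (fully open).
Only numpy, scipy, OpenCV 4.12 (cv2) and the standard library are available. Lean on these libraries where they do the work, as an engineer would, in place of code of your own. Each camera call takes 0.05 s, during which the arm holds its last target.

TASK

Carry out the stop test on the jar mill, with the fingertips only: push the red mushroom stop button fully in and take the fingers off it so that it is seen to stay latched, then, without gripping the head, push one of its lobes sideways so that it twists clockwise until it springs back out. With the stop out again, press the blue reset button fully in and let it come back. Do not press the green start button, and leave the other things on the table where they are.

Things in the scene. Friction and masses are not known exactly. Their poses are not given: they have to be found in the camera images.
- mill: Bench jar mill, grey, 360 (x) x 200 (y) x 172 mm, fixed. Origin: centre of its underside; x to its back, y to its left, z up. Its level control panel, 90 mm above the table, is the front part (x -174 to -36 mm); behind it a white jar lies on two rollers, up to 172 mm. In this frame the stop stands at (-105, 42) mm, the push buttons at (-70, -55) and (-140, -55), either way round.
- stop_head: Red stop button's head, a three-lobed mushroom with white clockwise arrows. Origin on its vertical axis, level with the panel when out; it sinks and turns with the head. z up; lobes point along x and 120 and 240 degrees from it. Lobe tips 31 mm from the axis, hollows 18.5 mm. Out: underside 26, lobe tops 41, middle of the top 45.8 mm above the panel; latched: 7.6 mm lower.
- stop_top (a point): Middle of the top of the red stop head, where to press it; it moves with the head. Below the head are a yellow disc (radius 38, 2.5 mm thick) and a black collar (radius 20.5, 10 mm high) on the panel.
- stop_push_sides: The lobes' flanks that are to be pushed: on each lobe the counter-clockwise side seen from above (for the lobe along x, the +y side). Origin and axes as stop_head. Lobes narrow from 24 mm wide at 14 mm from the axis to 11 mm at 30 mm. A fingertip in the hollow on this side, moved clockwise round the axis, turns the head.
- stop_back_sides: The lobes' other flanks, on the clockwise side of each. Origin and axes as stop_head. Loading these and the push sides at the same time while the head is turned counts as gripping it.
- stop_press (a joint): Travel of the stop button: 0 m out, 0.0105 m against the inner stop. It latches by itself once pushed past about 0.0085 m and, let go, rests latched at about 0.0076 m. Springs: about 4 N to start, up to about 12 N to push it fully in.
- stop_twist (a joint): Twist of the stop head, positive clockwise from above: 0 rad at rest, end stop at 0.85 rad. A light spring (0.02 N m at rest, 0.05 N m at 0.8 rad) turns it back to 0 when let go. When latched, the head springs out once it is twisted to about 0.4 to 0.55 rad.
- reset (a joint): Travel of the blue reset button: 0 m out, 0.005 m fully in; springs back; fully in takes 5 N.
- reset_top (a point): Middle of the flat top of the blue round reset button, 24 mm in diameter, 21 mm above the panel when out, in a black housing 40 mm in diameter and 12 mm high.
- start (a joint): Travel of the green start button: 0 m out, 0.005 m fully in. Not to be pressed.
- start_top (a point): Middle of the top of the green round start button, same size as the reset button, 70 mm from it.
- tile_teal: Glaze test tile with a teal half, 55 x 42 x 7 mm, loose. Origin: centre of its underside.
- tile_red: Glaze test tile with a dark red half, 55 x 42 x 7 mm, loose. Origin: centre of its underside.
- tile_dark: Glaze test tile with a dark blue half, 55 x 42 x 7 mm, loose. Origin: centre of its underside.
- marker: Black marker pen, 138 mm long (along its y axis), 17 mm thick, lying loose. Origin: middle of its underside.
- bowl: Small teal glazed bowl, 68 mm wide, 47 mm high, loose, behind the wooden tool chest. Origin: centre of its underside.
- cutter: Grey ring cutter, 66 mm wide, 30 mm high, loose, behind the wooden tool chest. Origin: centre of its underside.
- cup: Cream bisque cup, 66 mm wide, 74 mm high, loose, behind the wooden tool chest. Origin: centre of its underside.

How it is judged:
By the outcome, as a careful person would: the job done as asked, in the order asked, and still so for the second after the job is handed in, with the robot touching nothing.
It also fails if it takes over 54 s, if anything falls off the work surface, if the arm or the gripper's body presses on something with over 40 N, if the wrist force passes 120 N, or if a joint passes its speed limit or range.

## Working session

There is one attempt and no reset: what is moved stays moved. The work goes in short steps, Python scripts to look and compute and a shell command to move; the robot and the scene stay as the last step left them, time stands still between calls to the robot, and variables do not carry over. Pictures are saved under pics/ and viewed, and the job is handed in when it is done.

```bash
ls; mkdir -p pics
python3 - <<'E'
from rig import arm
import cv2,json
for n in("scene","top"):
    im=arm.read_camera(n); cv2.imwrite(f"pics/{n}0.png",cv2.resize(im[:,:,::-1],(800,600),interpolation=cv2.INTER_CUBIC))
    p=arm.camera_params(n); print(n,p)
s=arm.observe(); print(s, arm.tcp_to_tips)
E
```

```text
pics
scene {'camera_matrix': array([[397.91523726,   0.        , 256.46452135],
       [  0.        , 397.91523726, 193.77657374],
       [  0.        ,   0.        ,   1.        ]]), 'R': array([[ 0.53827344, -0.84273366, -0.00785381],
       [-0.49293579, -0.30726339, -0.81400462],
       [ 0.6835759 ,  0.44202849, -0.5808053 ]]), 't': array([-0.25052542,  0.35366697,  0.79567119])}
top {'camera_matrix': array([[365.22742462,   0.        , 262.76502495],
       [  0.        , 365.22742462, 201.96521818],
       [  0.        ,   0.        ,   1.        ]]), 'R': array([[-0.02858902, -0.99959044,  0.00127027],
       [-0.98366372,  0.0279075 , -0.17783943],
       [ 0.17773114, -0.00633377, -0.9840587 ]]), 't': array([0.02496755, 0.50780984, 1.07808747])}
{'time_s': 0.1, 'joints': array([-76.29841174,  40.50762808,  -1.58199838,  85.07911218,
         1.26064863,  54.48257029,  -4.32674592]), 'joint_vel': array([-0.01116558, -0.18615558,  0.01024905, -0.07197392,  0.06009881,
       -0.0464849 ,  0.14784864]), 'effort': array([ 1.46214497e-03, -8.84293056e+01,  1.23675048e+00, -2.36447954e+01,
        1.71930541e-02,  4.99572125e-03, -2.77695690e-06]), 'ee_pos': array([0.15931544, 0.55228871, 0.25591236]), 'orientation': array([[-9.60817884e-01,  2.77180349e-01, -2.20905754e-04],
       [ 2.77180435e-01,  9.60817481e-01, -8.79852016e-04],
       [-3.16275791e-05, -9.06608305e-04, -9.99999589e-01]]), 'contact_force': array([0.24715696, 0.2587328 , 1.23821439]), 'wrist_torque': array([ 0.02473224, -0.01973597,  0.05071047]), 'gripper_width': 1.0008953425675027} 0.025
```

View pics/scene0.png

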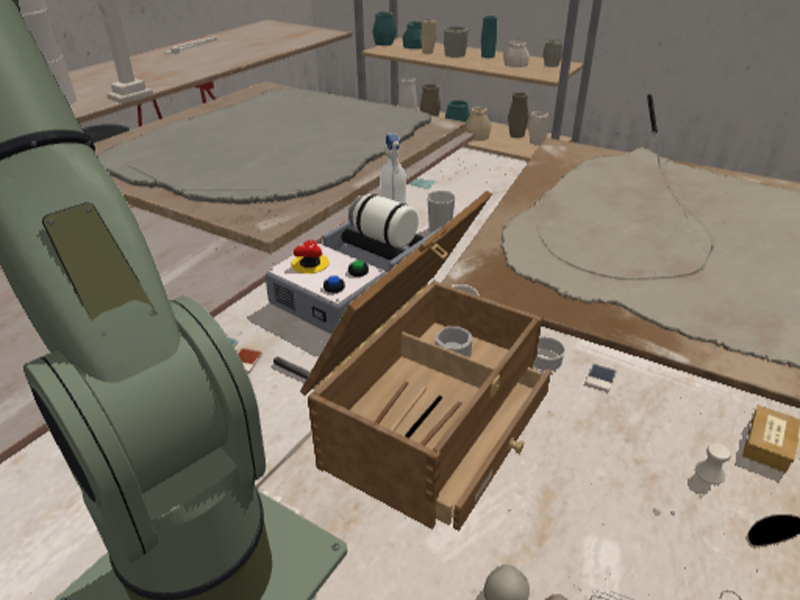

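View pics/top0.png

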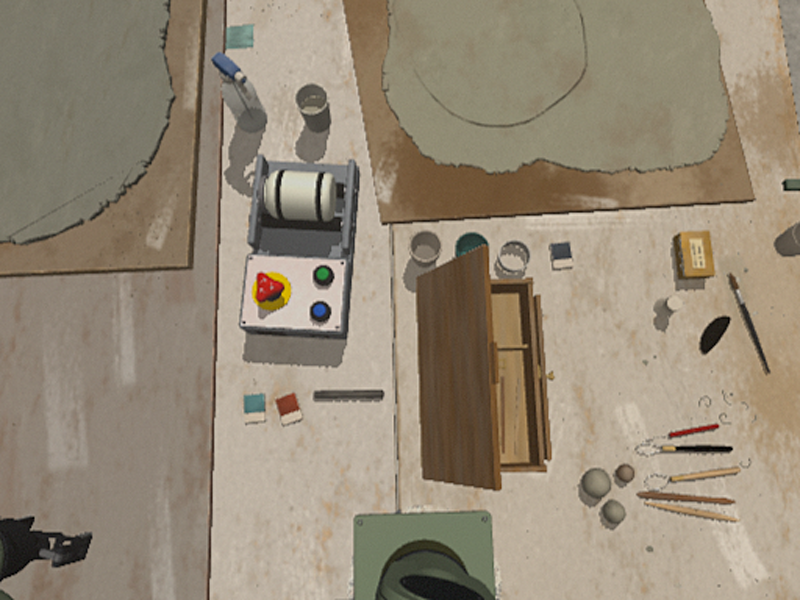

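Top view: stop head at about (270,290), blue reset at (320,311) nearest the robot, green start at (323,274). Next I measure them precisely.

```bash
cat > h.py <<'E'
import numpy as np,cv2
from rig import arm
def ray(n,u,v,z):
    p=arm.camera_params(n);K,R,t=p["camera_matrix"],p["R"],p["t"]
    d=R.T@np.linalg.inv(K)@np.array([u,v,1.]);c=-R.T@t
    return c+d*(z-c[2])/d[2]
def proj(n,X):
    p=arm.camera_params(n);X=np.atleast_2d(X)
    q=(p["R"]@X.T).T+p["t"];q=(p["camera_matrix"]@q.T).T
    return q[:,:2]/q[:,2:]
def crop(n,f,c,w,h,s,marks=()):
    im=arm.read_camera(n)[:,:,::-1].copy();x0,y0=int(c[0]-w/2),int(c[1]-h/2)
    o=cv2.resize(im[y0:y0+h,x0:x0+w],None,fx=s,fy=s,interpolation=cv2.INTER_CUBIC)
    for m in marks: cv2.circle(o,(int((m[0]+.5-x0)*s),int((m[1]+.5-y0)*s)),3,(255,0,255),-1)
    cv2.imwrite("pics/"+f,o);return im
E
python3 - <<'E'
from h import *
im=crop("top","topc.png",(192,175),90,120,5)
hsv=cv2.cvtColor(im,cv2.COLOR_BGR2HSV)
def blob(lo,hi,z,n,im=None,roi=(150,230,120,225)):
    m=cv2.inRange(hsv,lo,hi);k=np.zeros_like(m);k[roi[2]:roi[3],roi[0]:roi[1]]=m[roi[2]:roi[3],roi[0]:roi[1]]
    ys,xs=np.nonzero(k); print(n,len(xs),xs.mean(),ys.mean(),xs.min(),xs.max(),ys.min(),ys.max(),ray("top",xs.mean(),ys.mean(),z))
blob((100,120,60),(130,255,255),.111,"blue")
blob((45,100,40),(80,255,255),.111,"green")
blob((20,130,100),(35,255,255),.0925,"yellow")
blob((0,150,60),(10,255,255),.133,"red")
E
```

```text
blue 55 204.0 198.14545454545456 200 208 194 202 [0.51256495 0.18089124 0.111     ]
green 54 206.05555555555554 174.75925925925927 202 210 171 179 [0.58225846 0.17486639 0.111     ]
yellow 243 175.23045267489712 187.2880658436214 161 185 174 198 [0.55141344 0.26908157 0.0925    ]
red 154 170.43506493506493 183.42857142857142 164 181 175 192 [0.55381416 0.27331635 0.133     ]
```

View pics/topc.png

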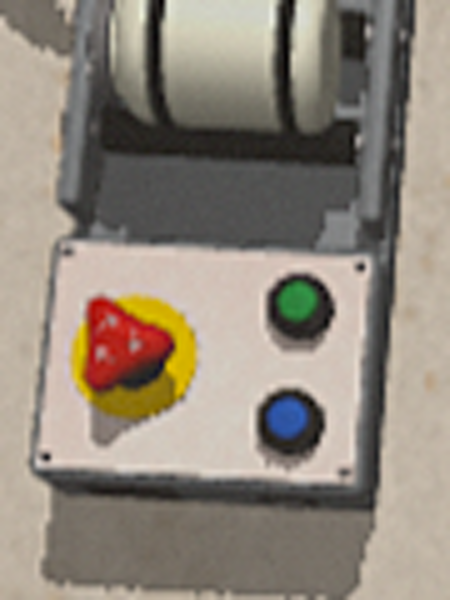

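Run:
```python
from h import *
im=crop("scene","scc.png",(205,175),100,80,8)
b=np.array([.51256,.18089]);g=np.array([.58226,.17487])
ex=(g-b)/np.linalg.norm(g-b);ey=np.array([-ex[1],ex[0]])
c=(b+g)/2+.097*ey
print("c",c,"yaw",np.degrees(np.arctan2(ex[1],ex[0])))
for u,v in((97,300),(97,388),(172,345)):
    X=ray("top",u/5+147-.5,v/5+115-.5,.129)[:2]-c
    print(np.linalg.norm(X),np.degrees(np.arctan2(X[1],X[0])))
o=ray("top",0,0,.1)
import itertools
def head(th):
    pts=[]
    for k in range(3):
        for r,d in((18.5,-60),(30,-10),(31,0),(30,10)):
            a=th+np.radians(120*k+d);pts.append([c[0]+r*1e-3*np.cos(a),c[1]+r*1e-3*np.sin(a)])
    return np.array(pts)
for n in("top","scene"):
    im=arm.read_camera(n)[:,:,::-1];hsv=cv2.cvtColor(im,cv2.COLOR_BGR2HSV)
    m=(cv2.inRange(hsv,(0,150,50),(10,255,255))|cv2.inRange(hsv,(172,150,50),(180,255,255)))
    q=proj(n,[[c[0],c[1],.125]])[0].astype(int);k=np.zeros_like(m);k[q[1]-25:q[1]+25,q[0]-25:q[0]+25]=m[q[1]-25:q[1]+25,q[0]-25:q[0]+25]
    kk=k
    k=cv2.resize(k,None,fx=4,fy=4,interpolation=cv2.INTER_NEAREST)>0
    r=[]
    for deg in range(0,120,3):
      P=head(np.radians(deg));s=np.zeros(k.shape,np.uint8)
      for z in(.117,.124,.130):
        cv2.fillPoly(s,[np.int32((proj(n,np.c_[P,np.full(12,z)])+.5)*4)],1)
      s=s>0; r.append(((s&k).sum()/(s|k).sum(),deg))
    print(n,(kk>0).sum(),sorted(r)[-5:])
```

```text
c [0.55575683 0.27452021] yaw -4.936394995442272
0.029029263608730187 27.25413301476599
0.02881652108995204 154.66017438972435
0.030278429990197926 -93.86149219071591
top 175 [(np.float64(0.7048300536672629), 21), (np.float64(0.7101152368758002), 33), (np.float64(0.7113428280773143), 30), (np.float64(0.7197222936487528), 27), (np.float64(0.7205274043433298), 24)]
scene 130 [(np.float64(0.7617801047120419), 24), (np.float64(0.7653402751952398), 30), (np.float64(0.767302656191545), 27), (np.float64(0.769144564811356), 36), (np.float64(0.7719955073006365), 33)]
```

View pics/scc.png

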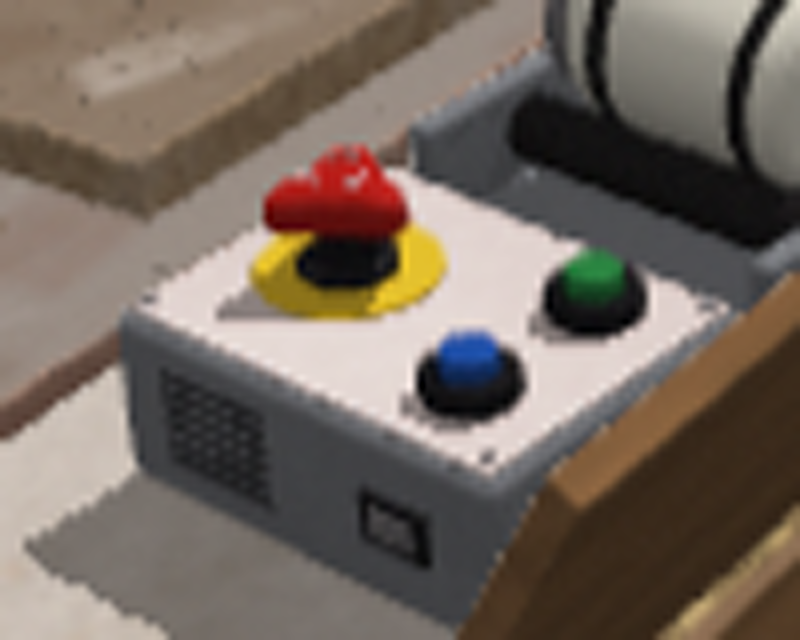

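```bash
cat >> h.py <<'E'
def to(p,deg=None):
    s=arm.observe();R=s["orientation"];d=R.T@(np.array(p)-s["ee_pos"])*100
    print("tool shift cm",d.round(2),"ee",s["ee_pos"].round(4),"xang",np.degrees(np.arctan2(R[1,0],R[0,0])).round(1),"F",s["contact_force"].round(1),"t",s["time_s"],"w",round(s["gripper_width"],2))
E
python3 -m creep '0 0 0 0 0 0 0; -3.8 -1.3 0 0 0 0 0; -3.8 -1.3 0 0 0 0 0; -3.8 -1.3 0 0 0 0 0; -3.8 -1.3 0 0 0 0 0'; python3 -m creep '-3.8 -1.3 0 0 0 0 0; -3.8 -1.3 0 0 0 0 0; -3.8 -1.3 0 0 0 0 0; -3.8 -1.3 0 0 0 0 0; -3 -1 0 0 0 0 0'
python3 -c "
from h import *
to([.5558,.2745,.19])"
```

```text
time_s: 0.72
ee_pos: [0.2871, 0.4624, 0.2548]
orientation: [[-0.965, 0.263, -0.004], [0.263, 0.965, 0.002], [0.005, 0.0, -1.0]]
contact_force: [0.9, -0.1, 0.0]
gripper_width: 0.296
time_s: 1.13
ee_pos: [0.4535, 0.3474, 0.2544]
orientation: [[-0.965, 0.264, -0.003], [0.264, 0.965, 0.002], [0.004, 0.001, -1.0]]
contact_force: [-0.7, 0.9, 0.4]
gripper_width: 0.002
tool shift cm [-11.82  -4.34   6.4 ] ee [0.4535 0.3474 0.2544] xang 164.7 F [-0.7  0.9  0.4] t 1.1333 w 0.0
```

```bash
python3 -m creep '-3.5 -1.3 0.3 0 0 0 0; -3.5 -1.3 0.3 0 0 0 0; -3.5 -1.3 0.3 0 0 0 0; -1 -0.4 0.3 0 0 0 0; 0 0 0 0 0 0 0'
python3 -c "
from h import *
to([.5558,.2745,.19])"
```

```text
time_s: 1.55
ee_pos: [0.5627, 0.2647, 0.2409]
orientation: [[-0.962, 0.272, -0.001], [0.272, 0.962, -0.0], [0.001, -0.001, -1.0]]
contact_force: [-0.4, -0.1, 0.9]
gripper_width: -0.003
tool shift cm [0.92 0.76 5.09] ee [0.5627 0.2647 0.2409] xang 164.2 F [-0.4 -0.1  0.9] t 1.55 w -0.0
```

```bash
python3 -m creep '0.9 0.8 1.5 0 0 0 0; 0 0 2 0 0 0 0; 0 0 1.2 0 0 0 0; 0 0 0 0 0 0 0'
python3 -c "
from h import *
to([.5558,.2745,.161])
crop('scene','s2.png',(205,165),100,100,6);crop('top','t2.png',(180,175),90,100,6)"
```

```text
time_s: 1.88
ee_pos: [0.5552, 0.2759, 0.1928]
orientation: [[-0.962, 0.273, -0.001], [0.273, 0.962, 0.001], [0.001, 0.001, -1.0]]
contact_force: [0.5, 0.7, -0.2]
gripper_width: 0.001
tool shift cm [-0.1  -0.12  3.18] ee [0.5552 0.2759 0.1928] xang 164.1 F [ 0.5  0.7 -0.2] t 1.8833 w 0.0
```

View pics/s2.png

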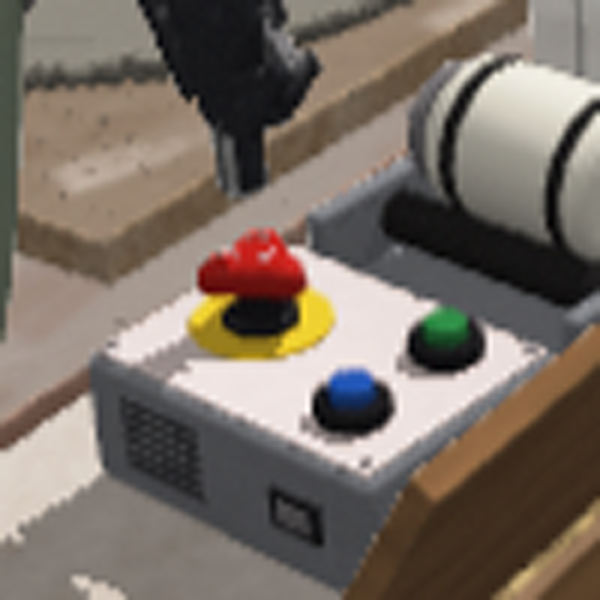

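View pics/t2.png

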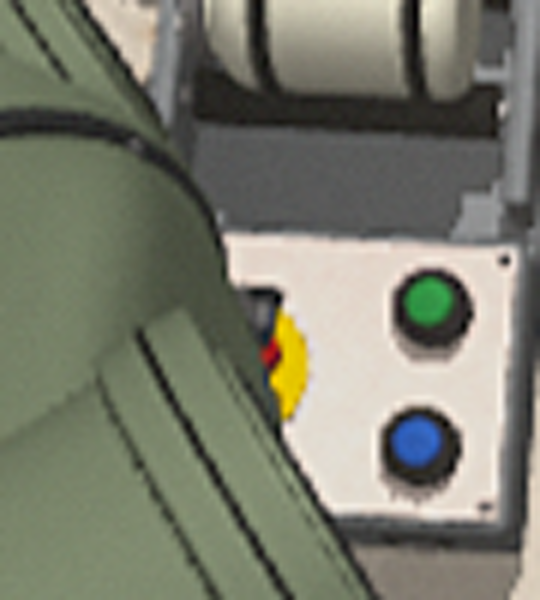

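Scene view: the shut tips (240,190) hang about 30 mm above the red head (255,260). Projections check, then press.

```bash
python3 -c "
from h import *
q=proj('scene',[[.5552,.2759,.168],[.5558,.2745,.1358]]);print((q-[155,115]+.5)*6)"
python3 -m creep '0 -0.1 1.2 0 0 0 0; 0 0 1.2 0 0 0 0; 0 0 0.4 0 0 0 0; 0 0 0 0 0 0 0'
python3 -c "
from h import *
to([.5558,.2745,.161])"
```

```text
[[242.57805732 193.95908649]
 [251.62481666 249.87465694]]
time_s: 2.32
ee_pos: [0.5564, 0.2769, 0.1708]
orientation: [[-0.962, 0.272, 0.007], [0.272, 0.962, 0.005], [-0.005, 0.006, -1.0]]
contact_force: [-0.6, 0.7, 0.7]
gripper_width: 0.003
tool shift cm [-0.01 -0.26  0.98] ee [0.5564 0.2769 0.1708] xang 164.2 F [-0.6  0.7  0.7] t 2.3167 w 0.0
```

```bash
python3 -m creep '0 -0.25 0.4 0.006 -0.005 0 0; 0 0 0.4 0 0 0 0; 0 0 0.2 0 0 0 0; 0 0 0.2 0 0 0 0'
python3 -c "
from h import *
to([.5558,.2745,.161])"
python3 -m creep '0 0 0.3 0 0 0 0; 0 0 0.3 0 0 0 0'
python3 -c "
from h import *
to([.5558,.2745,.161])"
```

```text
time_s: 2.65
ee_pos: [0.5564, 0.2751, 0.1609]
orientation: [[-0.962, 0.272, 0.013], [0.272, 0.962, -0.002], [-0.013, 0.002, -1.0]]
contact_force: [-1.7, 0.4, 3.2]
gripper_width: -0.001
tool shift cm [ 0.04 -0.07 -0.01] ee [0.5564 0.2751 0.1609] xang 164.2 F [-1.7  0.4  3.2] t 2.65 w -0.0
time_s: 2.82
ee_pos: [0.5567, 0.2752, 0.1555]
orientation: [[-0.962, 0.272, 0.014], [0.272, 0.962, -0.001], [-0.014, 0.003, -1.0]]
contact_force: [-2.1, -0.3, 8.4]
gripper_width: 0.0
tool shift cm [ 0.05 -0.09 -0.55] ee [0.5567 0.2752 0.1555] xang 164.2 F [-2.1 -0.3  8.4] t 2.8167 w 0.0
```

Contact came at the expected height. Pressing on.

```bash
python3 -m creep '0 0 0.3 0 0 0 0; 0 0 0.2 0 0 0 0; 0 0 0.2 0 0 0 0'
python3 -m creep '0 0 0.2 0 0 0 0; 0 0 0.2 0 0 0 0'
python3 -c "
from h import *
to([.5558,.2745,.161])"
```

```text
time_s: 3.07
ee_pos: [0.5571, 0.2754, 0.1499]
orientation: [[-0.962, 0.272, 0.016], [0.272, 0.962, -0.0], [-0.015, 0.004, -1.0]]
contact_force: [-8.2, -3.9, 48.2]
gripper_width: -0.003
time_s: 3.23
ee_pos: [0.5576, 0.2757, 0.15]
orientation: [[-0.962, 0.273, 0.018], [0.273, 0.962, 0.001], [-0.017, 0.006, -1.0]]
contact_force: [-13.7, -6.1, 39.3]
gripper_width: -0.002
tool shift cm [ 0.12 -0.16 -1.1 ] ee [0.5576 0.2757 0.15  ] xang 164.2 F [-13.7  -6.1  39.3] t 3.2333 w -0.0
```

```bash
python3 -m creep '0 0 -1 0 0 0 0; 0 0 -2 -0.006 0.017 0 0; 0 0 -2 0 0 0 0; 0 0 -1 0 0 0 0; 0 0 0 0 0 0 0'
python3 -c "
from h import *
to([.5558,.2745,.161])
crop('scene','s3.png',(205,165),100,100,6)"
```

```text
time_s: 3.65
ee_pos: [0.5568, 0.2753, 0.2131]
orientation: [[-0.962, 0.273, 0.003], [0.273, 0.962, 0.013], [0.0, 0.013, -1.0]]
contact_force: [0.1, 0.3, 0.4]
gripper_width: 0.001
tool shift cm [ 0.07 -0.17  5.21] ee [0.5568 0.2753 0.2131] xang 164.2 F [0.1 0.3 0.4] t 3.65 w 0.0
```

View pics/s3.png

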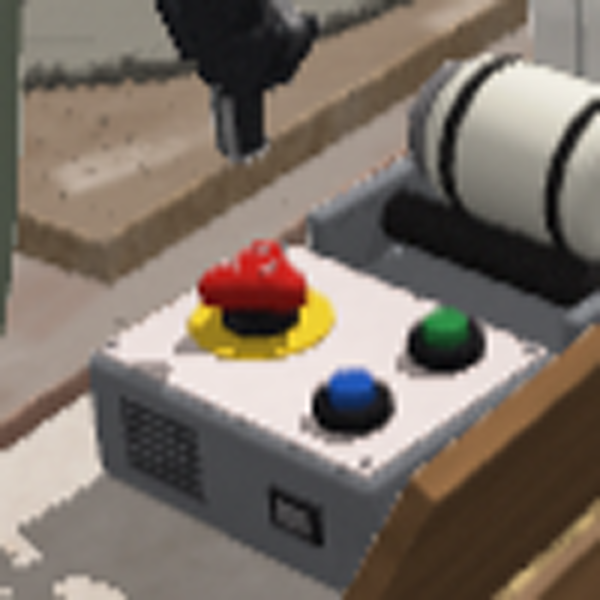

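Latched: the head is about 9 px lower (top at 240 against 230), fingers off it. Next: the hollow beside the lobe at ~148°.

```bash
python3 -m creep '0 0 -0.5 0 0 0.1 0; 0 0 0 0 0 0.1 0; 0 0 0 0 0 0.08 0; 0 0 0 0.013 0.003 0 0; 0 0 0 0 0 0 0'
python3 -c "
from h import *
to([.5136,.2655,.20])"
```

```text
time_s: 4.12
ee_pos: [0.5557, 0.2746, 0.2129]
orientation: [[-0.844, 0.536, -0.011], [0.536, 0.844, -0.0], [0.009, -0.006, -1.0]]
contact_force: [0.4, 0.5, -0.2]
gripper_width: 0.002
tool shift cm [ 3.05 -3.01  1.34] ee [0.5557 0.2746 0.2129] xang 147.6 F [ 0.4  0.5 -0.2] t 4.1167 w 0.0
```

```bash
python3 -m creep '1.5 -1.5 0 -0.006 -0.009 0 0; 1.5 -1.5 0 0 0 0 0; 0 0 1 0 0 0 0; 0 0 0 0 0 0 0'
python3 -c "
from h import *
to([.5136,.2655,.134])
crop('scene','s4.png',(205,165),100,100,6,proj('scene',[[.5136,.2655,.109]]))"
```

```text
time_s: 4.45
ee_pos: [0.5121, 0.2648, 0.2]
orientation: [[-0.851, 0.525, -0.003], [0.525, 0.851, -0.002], [0.001, -0.004, -1.0]]
contact_force: [0.0, -0.3, -0.5]
gripper_width: -0.003
tool shift cm [-0.1   0.17  6.6 ] ee [0.5121 0.2648 0.2   ] xang 148.3 F [ 0.  -0.3 -0.5] t 4.45 w -0.0
```

View pics/s4.png

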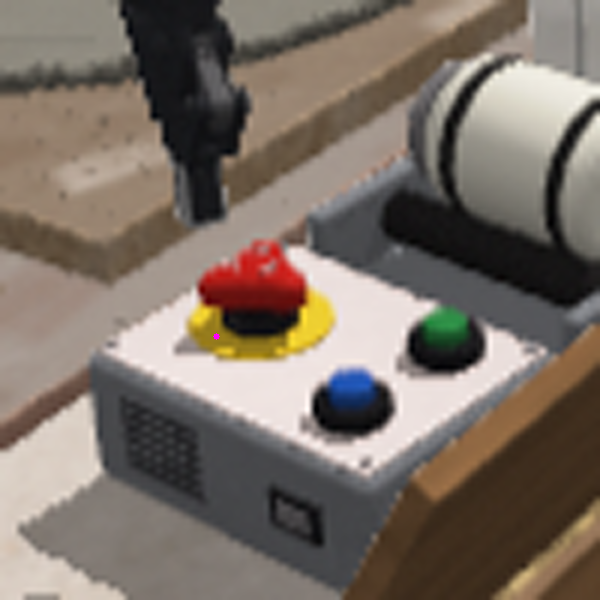

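Tips at (200,215), the target (216,336) is in front of the head, clear of it. Descend.

```bash
python3 -m creep '-0.1 0.1 2 0 0 0 0; 0 0 2 0 0 0 0; 0 0 1.5 0 0 0 0; 0 0 0.8 0 0 0 0; 0 0 0.2 0 0 0 0'
python3 -c "
from h import *
to([.5136,.2655,.134])
crop('scene','s5.png',(205,165),100,100,6)"
```

```text
time_s: 4.92
ee_pos: [0.5164, 0.2661, 0.1348]
orientation: [[-0.855, 0.519, 0.001], [0.519, 0.855, -0.0], [-0.0, 0.0, -1.0]]
contact_force: [-0.3, -0.4, -0.1]
gripper_width: -0.003
tool shift cm [ 0.21 -0.19  0.08] ee [0.5164 0.2661 0.1348] xang 148.7 F [-0.3 -0.4 -0.1] t 4.9167 w -0.0
```

View pics/s5.png

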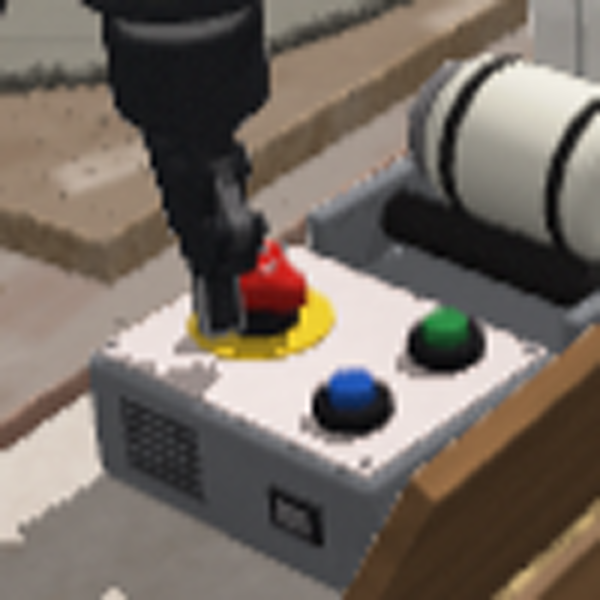

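```bash
python3 -m creep '0 0.4 0.1 0 0 0 0; 0 0.3 0 0 0 0 0; 0 0 0 0 0 0 0'
cat >> h.py <<'E'
def rot(th=.1,c=(.5558,.2745)):
    s=arm.observe();R=s["orientation"];p=(R.T@(np.array([*c,s["ee_pos"][2]])-s["ee_pos"]))*100
    q=cv2.Rodrigues(np.array([0,0,th]))[0]@p
    print("p cm",p.round(2),"shift",(p-q).round(3),"z",s["ee_pos"][2].round(4),"xang",np.degrees(np.arctan2(R[1,0],R[0,0])).round(1),"F",s["contact_force"].round(1),"tq",s["wrist_torque"].round(2),"t",s["time_s"].__round__(2))
E
python3 -c "
from h import *
rot()"
```

```text
time_s: 5.22
ee_pos: [0.5211, 0.2726, 0.1356]
orientation: [[-0.855, 0.519, 0.002], [0.519, 0.855, 0.0], [-0.001, 0.001, -1.0]]
contact_force: [-1.6, -1.5, -1.5]
gripper_width: -0.001
p cm [-2.87  1.96  0.01] shift [0.182 0.296 0.   ] z 0.1356 xang 148.8 F [-1.6 -1.5 -1.5] tq [-0.4   0.39 -0.03] t 5.22
```

```bash
python3 -m creep '0.18 0.3 0.1 0 0 0.1 0; 0.18 0.3 0 0 0 0.1 0; 0.18 0.3 0 0 0 0.1 0'
python3 -c "
from h import *
rot()
crop('scene','s6.png',(205,165),100,100,6)"
```

```text
time_s: 5.47
ee_pos: [0.5216, 0.2825, 0.1359]
orientation: [[-0.658, 0.753, -0.001], [0.753, 0.658, -0.0], [0.0, -0.001, -1.0]]
contact_force: [-3.6, -2.1, -2.5]
gripper_width: 0.001
p cm [-2.85  2.05 -0.  ] shift [0.191 0.295 0.   ] z 0.1359 xang 131.2 F [-3.6 -2.1 -2.5] tq [-0.65  0.84 -0.05] t 5.47
```

View pics/s6.png

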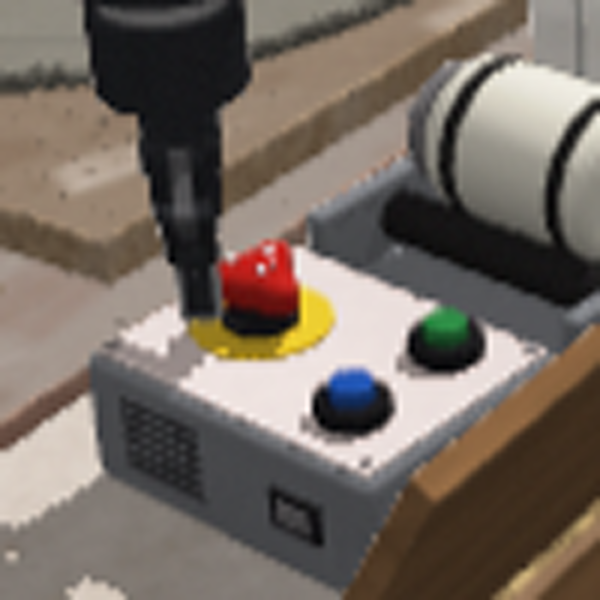

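The head has turned with the finger and is still low. Continue.

```bash
python3 -m creep '0.19 0.3 0 0 0 0.1 0; 0.19 0.3 0 0 0 0.1 0'
python3 -c "
from h import *
rot()"
python3 -m creep '0.19 0.3 0 0 0 0.1 0; 0 0 0 0 0 0 0'
python3 -c "
from h import *
rot()
crop('scene','s7.png',(205,165),100,100,6)"
```

```text
time_s: 5.68
ee_pos: [0.5237, 0.2903, 0.1368]
orientation: [[-0.489, 0.872, -0.001], [0.872, 0.489, 0.001], [0.001, -0.0, -1.0]]
contact_force: [-2.4, 1.0, 2.0]
gripper_width: 0.002
p cm [-2.95  2.03 -0.  ] shift [0.188 0.304 0.   ] z 0.1368 xang 119.3 F [-2.4  1.   2. ] tq [-0.02  0.6   0.03] t 5.68
time_s: 5.85
ee_pos: [0.5253, 0.2945, 0.1376]
orientation: [[-0.396, 0.918, -0.001], [0.918, 0.396, 0.001], [0.002, 0.0, -1.0]]
contact_force: [-2.3, -0.4, -0.9]
gripper_width: 0.001
p cm [-3.05  2.01 -0.  ] shift [0.185 0.315 0.   ] z 0.1376 xang 113.3 F [-2.3 -0.4 -0.9] tq [-0.18  0.38 -0.01] t 5.85
```

View pics/s7.png

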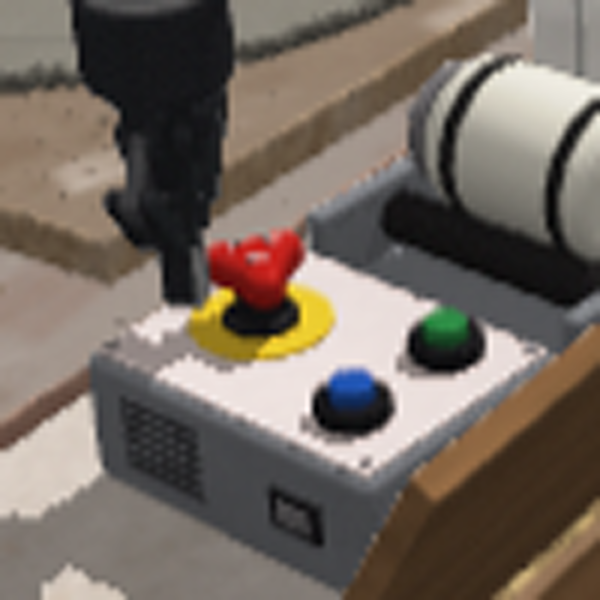

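The stop has sprung out (the collar shows again below the head). Withdraw radially, away from the flank, then up.

```bash
python3 -m creep '1 -0.4 0 0 0 0 0; 1.5 -0.3 0 0 0 0 0; 1 0 0 0 0 0 0; 0 0 -3 0 0 0 0; 0 0 -3 0 0 0 0'; python3 -m creep '0 0 -1 0 0 0 0; 0 0 0 0 0 0 0'
python3 -c "
from h import *
to([.5126,.1809,.2])
crop('scene','s8.png',(205,165),100,100,6)
crop('top','t8.png',(190,175),90,100,6)"
```

```text
time_s: 6.32
ee_pos: [0.5011, 0.3249, 0.1955]
orientation: [[-0.42, 0.908, -0.005], [0.908, 0.42, -0.002], [0.001, -0.005, -1.0]]
contact_force: [0.5, -0.2, 0.4]
gripper_width: 0.0
time_s: 6.48
ee_pos: [0.5016, 0.327, 0.2111]
orientation: [[-0.427, 0.904, 0.001], [0.904, 0.427, 0.002], [0.002, 0.002, -1.0]]
contact_force: [0.3, -0.7, 0.2]
gripper_width: -0.001
tool shift cm [-13.69  -5.24   1.07] ee [0.5016 0.327  0.2111] xang 115.3 F [ 0.3 -0.7  0.2] t 6.4833 w -0.0
```

View pics/s8.png

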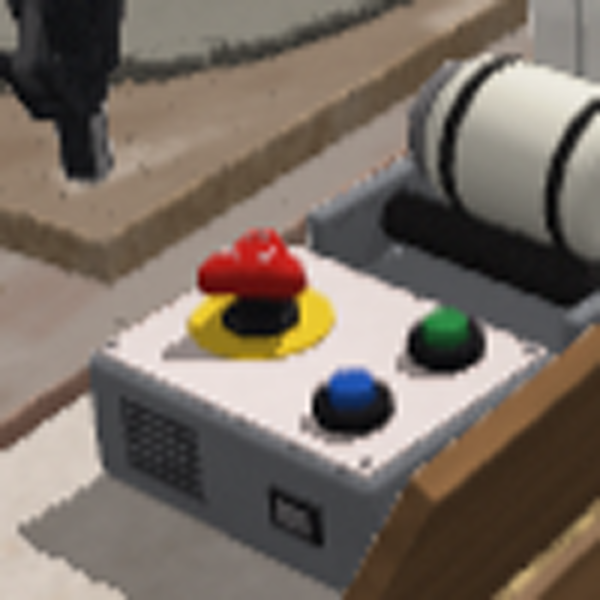

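View pics/t8.png

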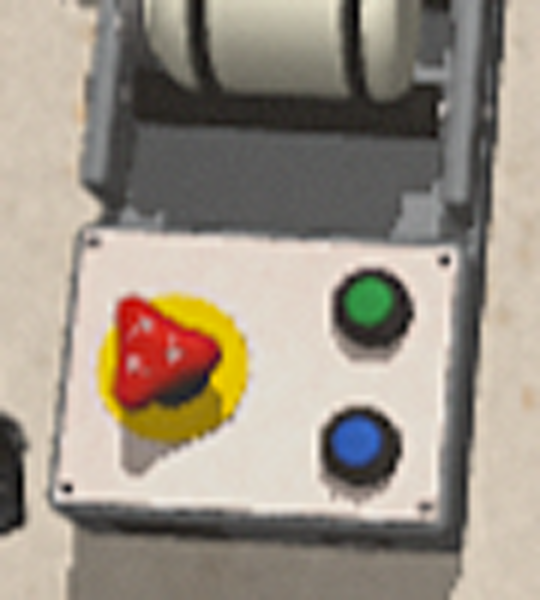

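Run:
```python
from h import *
P={}
for n in("top","scene"):
    p=arm.camera_params(n);P[n]=p["camera_matrix"]@np.c_[p["R"],p["t"]]
for a,b in(((417,280),(490,195)),((422,478),(305,390)),((487,247),(490,195)),((422,478),(345,305))):
    X=cv2.triangulatePoints(P["top"],P["scene"],np.array(a,float).reshape(2,1)*.64,np.array(b,float).reshape(2,1)*.64)
    X=(X[:3]/X[3]).T; print(X.round(3),(proj("scene",X)/.64).round(0),(proj("top",X)/.64).round(0))
```

```text
[[ 0.544 -0.054  0.326]] [[456. 196.]] [[453. 258.]]
[[ 0.213 -0.003  0.161]] [[302. 390.]] [[424. 476.]]
[[ 0.556 -0.104  0.336]] [[490. 195.]] [[487. 247.]]
[[ 0.244 -0.026  0.294]] [[321. 305.]] [[441. 463.]]
```

The stop is out and back at its rest angle; the lid lies at y ≤ 0, clear. Now over the blue button.

```bash
python3 -m creep '-3.4 -1.3 0 0 0 0 0; -3.4 -1.3 0 0 0 0 0; -3.4 -1.3 0 0 0 0 0; -3 -1.1 0 0 0 0 0; 0 0 0 0 0 0 0'
python3 -c "
from h import *
to([.5126,.1809,.17])"
```

```text
time_s: 7.0
ee_pos: [0.5099, 0.1822, 0.2025]
orientation: [[-0.435, 0.9, -0.007], [0.9, 0.435, -0.001], [0.002, -0.007, -1.0]]
contact_force: [1.1, -1.6, 0.7]
gripper_width: -0.003
tool shift cm [-0.24  0.21  3.25] ee [0.5099 0.1822 0.2025] xang 115.8 F [ 1.1 -1.6  0.7] t 7.0 w -0.0
```

```bash
python3 -m creep '-0.2 0.2 1.5 -0.006 -0.002 0 0; 0 0 1.5 0 0 0 0; 0 0 1.5 0 0 0 0; 0 0 0 0 0 0 0'
python3 -c "
from h import *
to([.5126,.1809,.136])
crop('scene','s9.png',(225,165),100,100,6)
crop('top','t9.png',(190,175),90,100,6)"
```

```text
time_s: 7.33
ee_pos: [0.5118, 0.1785, 0.1526]
orientation: [[-0.435, 0.901, -0.004], [0.901, 0.435, -0.002], [-0.0, -0.004, -1.0]]
contact_force: [-0.5, -0.2, 0.2]
gripper_width: 0.0
tool shift cm [0.18 0.18 1.66] ee [0.5118 0.1785 0.1526] xang 115.8 F [-0.5 -0.2  0.2] t 7.3333 w 0.0
```

View pics/s9.png

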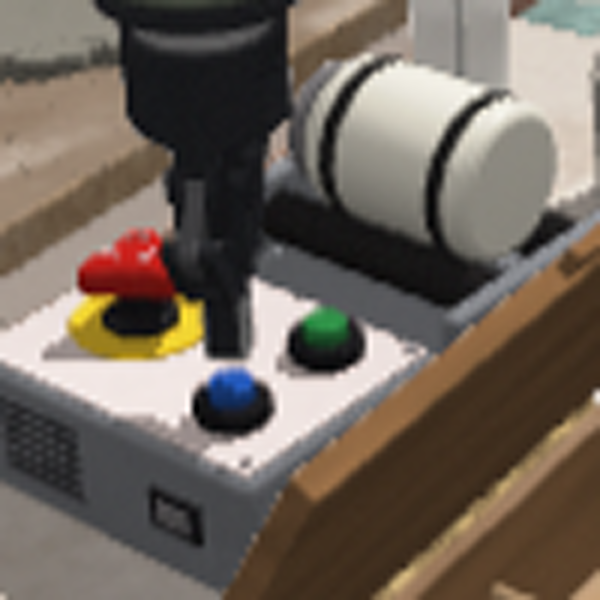

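Tips (228,355) are just above the blue button (232,385), clear of green and red. Press.

```bash
python3 -m creep '0.15 0.15 0.8 0 0 0 0; 0 0 0.5 0 0 0 0; 0 0 0.2 0 0 0 0; 0 0 0.2 0 0 0 0'
python3 -c "
from h import *
to([.5126,.1809,.136])"
python3 -m creep '0 0 0.2 0 0 0 0; 0 0 0.2 0 0 0 0'
python3 -c "
from h import *
to([.5126,.1809,.136])"
```

```text
time_s: 7.77
ee_pos: [0.514, 0.1821, 0.1383]
orientation: [[-0.436, 0.9, 0.001], [0.9, 0.436, 0.0], [-0.0, 0.001, -1.0]]
contact_force: [-0.1, 0.1, 0.1]
gripper_width: 0.002
tool shift cm [-0.05 -0.18  0.23] ee [0.514  0.1821 0.1383] xang 115.9 F [-0.1  0.1  0.1] t 7.7667 w 0.0
time_s: 7.93
ee_pos: [0.514, 0.1823, 0.1341]
orientation: [[-0.437, 0.9, 0.001], [0.9, 0.437, 0.0], [-0.001, 0.001, -1.0]]
contact_force: [-1.3, -1.2, 2.5]
gripper_width: -0.009
tool shift cm [-0.06 -0.18 -0.19] ee [0.514  0.1823 0.1341] xang 115.9 F [-1.3 -1.2  2.5] t 7.9333 w -0.01
```

```bash
python3 -m creep '0 -0.05 0.2 0 0 0 0; 0 0 0.2 0 0 0 0'; python3 -m creep '0 0 0.2 0 0 0 0; 0 0 0.2 0 0 0 0'
```

```text
time_s: 8.1
ee_pos: [0.5141, 0.1823, 0.1305]
orientation: [[-0.437, 0.9, 0.003], [0.9, 0.437, 0.001], [-0.001, 0.003, -1.0]]
contact_force: [-7.1, -1.8, 37.5]
gripper_width: 0.002
time_s: 8.27
ee_pos: [0.5142, 0.1823, 0.13]
orientation: [[-0.436, 0.9, 0.005], [0.9, 0.436, 0.002], [-0.0, 0.006, -1.0]]
contact_force: [-17.0, -4.1, 62.6]
gripper_width: 0.001
```

```bash
python3 -m creep '0 0 -1 0 0 0 0; 0 0 -3 0 0 0 0; 0 0 -3 0 0 0 0; 0 0 -3 0 0 0 0; 0 0 0 0 0 0 0'; python3 -m creep '3 -1 0 0 0 0 0; 3 -1 0 0 0 0 0; 3 -1 0 0 0 0 0; 3 -1 0 0 0 0 0; 2 -1 0 0 0 0 0';python3 -m creep '3 -1 0 0 0 0 0; 3 -1 0 0 0 0 0; 0 0 0 0 0 0 0; 0 0 0 0 0 0 0; 0 0 0 0 0 0 0'
python3 -c "
from h import *
to([.5126,.1809,.136])
crop('scene','s10.png',(225,165),100,100,6)
im=arm.read_camera('top');cv2.imwrite('pics/t10.png',cv2.resize(im[:,:,::-1],(800,600)))"
```

```text
time_s: 8.68
ee_pos: [0.513, 0.1814, 0.2344]
orientation: [[-0.436, 0.9, 0.004], [0.9, 0.436, 0.002], [0.0, 0.004, -1.0]]
contact_force: [1.5, 0.2, 0.2]
gripper_width: -0.0
time_s: 9.1
ee_pos: [0.4069, 0.2854, 0.2354]
orientation: [[-0.428, 0.904, 0.01], [0.904, 0.428, 0.002], [-0.002, 0.01, -1.0]]
contact_force: [0.2, 1.1, 0.5]
gripper_width: 0.002
time_s: 9.52
ee_pos: [0.3564, 0.3365, 0.2347]
orientation: [[-0.434, 0.901, 0.008], [0.901, 0.434, 0.004], [-0.0, 0.009, -1.0]]
contact_force: [0.2, -0.2, 0.1]
gripper_width: -0.001
tool shift cm [-20.79   7.23   9.94] ee [0.3564 0.3365 0.2347] xang 115.7 F [ 0.2 -0.2  0.1] t 9.5167 w -0.0
```

View pics/s10.png

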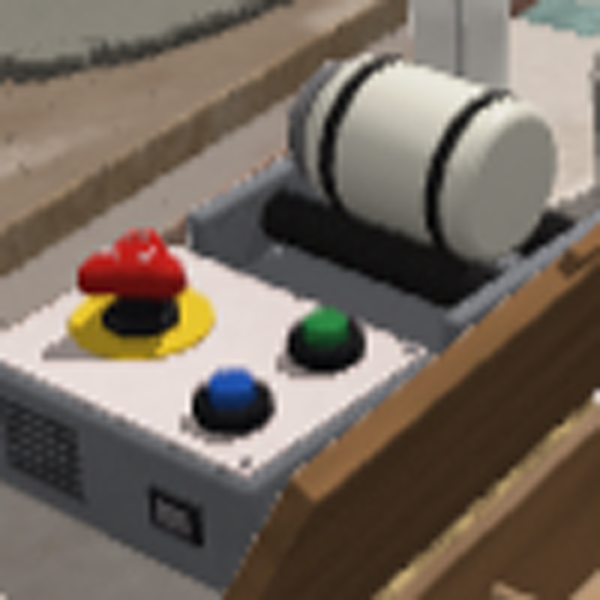

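View pics/t10.png

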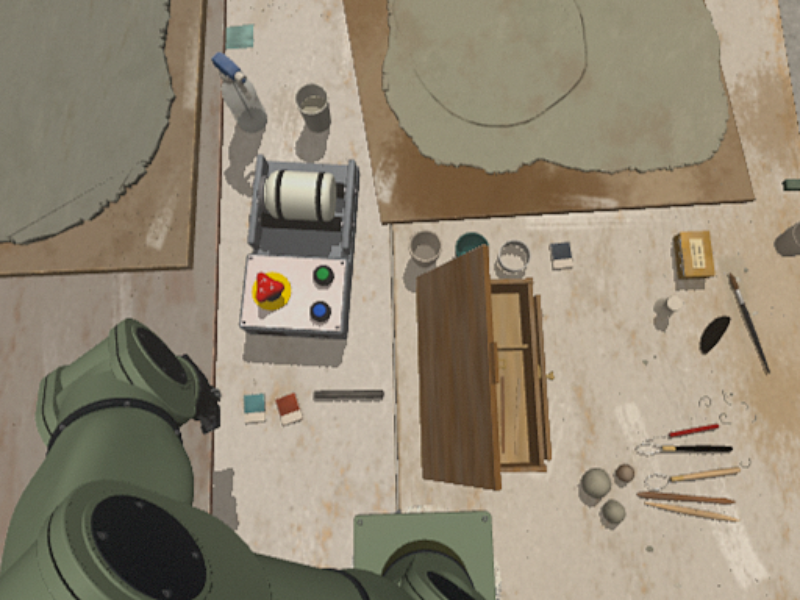

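Stop out (135,260), blue out again (232,388), green unchanged; tiles, marker and the rest are where they were, and the arm is free.

```bash
python3 -c "
from rig import arm
print(arm.close_job())"
```

```text
the job is handed in; nothing more can be done
None
```

The stop test is done and handed in at about 9.6 s of the 54 s allowed.

- **Stop pressed:** I pushed the red stop with the shut fingertips until it bottomed, with about 11 mm of tip travel and 48 N. With the fingers clear, the picture showed it latched low.
- **Stop released:** I pushed one lobe's counter-clockwise flank clockwise round the axis, about 35° by the tool's turn and with only a few newtons. The head sprang out and, once released, turned back to its rest angle.
- **Reset pressed:** I then pressed the blue button to its stop. The tips travelled about 5.5 mm and the wrist force peaked near 65 N, more than needed but below the 120 N limit. I then let it come back.

The final pictures show the stop and the blue button out. The green button was never touched, the loose objects are unmoved as far as the pictures show, and the gripper is clear of everything with no force beyond noise. None of the checks failed. The button travels are estimates from tip height, since the joints could not be read directly.

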